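# Drop the lane stop and seat a tube rack on it

### The job

Flip the raised stop flag fully down across the loading lane, then slide the tube rack along the lane against the flag's sprung pad and press the pad about half way in for a moment, slowly and gently, without bottoming it. Let go and leave the rack upright in the lane, resting against the pad with the flag still down, and do not disturb the other things on the bench.

Things in the scene. Friction and masses are not known exactly. Their poses are not given: they have to be found in the camera images.
- lane: Fixed aluminium channel 410 long on the bench: floor 6 above the bench, inner width 31, rail tops 16 above the bench. Origin: on the bench, on the channel's centre line. Own +y is the travel towards the stop (channel from y = -245 to +165), x across, z up. The flag's hinge block stands on the -x side at y = 120.
- rack: Grey tube rack loose in the lane, 0.3 kg: block 28 (x) x 110 (y) x 50 high, five capped tubes fixed in it (tops 72 above its underside). Origin: centre of the block's underside; +y end (y = +55) leads. Tail fin 12 wide (x), 50 high, y = -55 to -101: pinch it from above or push its rear end. Slides with about 1 to 3 N of friction; 1.5 play to each rail.
- flag (a joint): Steel stop flag: arm 24 wide (y), 66 long, 8 thick, blade 28 x 44 below its end. Rad: 0 = fully down on its end stop, arm level across the lane, blade in the path; grows as it swings up to the lane's -x side (1.57 = arm upright, limit 1.9). Hinge axis parallel to the lane's y. Friction of 0.12 N m holds it where it is left.
- flag_hinge (a point): Fixed point on the flag's hinge line, in the middle of the flag's width, 50 above the bench; at x = -45, y = 120 in the lane's frame.
- flag_press (a point): Point on the flag's arm, moving with it: on the outer face (upper face when down, facing the lane's -x side when up), 50 along the arm from the hinge line and 13 outward, mid-width. Push or press here.
- flag_blade (a point): Point in the blade on the pad axis; when down, at the hinge's y, 28 above the bench. On its upstream (-y) side a brass adjuster carries the sprung rubber pad, 20 diameter, that the rack meets. Pad face when free: 41 to 65 upstream of here, set differently each time, not measured. It gives 11 in all at 1.5 N/mm (then solid), damped 100 N per m/s; let go, it pushes the rack back a few mm.
- jar: Bystander: amber glass jar, 52 dia x 70, upright. Origin: centre of its underside. To be left alone.
- tip_box: Bystander: pale plastic pipette-tip box with a grid of tips 85 x 115 x 55. Origin: centre of its underside. To be left alone.
- tube: Bystander: one capped tube lying on a small white foot, 101 long, 18 high. Origin: centre of its underside. To be left alone.
- wash_bottle: Bystander: white bottle, 68 dia x 160, upright. Origin: centre of its underside. To be left alone.
- carton: Bystander: white carton 90 x 130 x 75. Origin: centre of its underside. To be left alone.
- dish: Bystander: flat glass dish, 88 dia x 16. Origin: centre of its underside. To be left alone.
There are look-alikes about, which are no part of the job. Of the things like the rack, leave any that is green or yellow; of the rest the larger one is meant.

How it is judged (in metres and radians):
On the way, in this order (a step that is already met when the one before it is completed fails the run):
1. the flag is fully down (below 0.06 rad) (value of joint flag below 0.06 rad), for 0.2 s.
2. with the flag down, the rack presses the flag's pad with 4 to 12 N (half way in is 8 N) for 0.3 s (value of joint flag below 0.06 rad and contact force between rack and flag between 4 and 12 N), for 0.3 s.
At the end, for the whole second after the job is handed in: The flag is down (below 0.06 rad); the rack stands in the lane (origin within 5 mm of the lane's centre line and less than 10 mm above the bench, tilted less than 0.06 rad), at rest, and still touches the flag's pad (more than 0.2 N) (value of joint flag below 0.06 rad and contact force between rack and flag above 0.2 N and linear speed of rack below 0.01 m/s and angle between rack's own z axis and vertical below 0.06 rad and z of rack in the frame of lane below 0.01 m and x of rack in the frame of lane between -0.005 and 0.005 m).
It fails at once if the rack is rammed against the flag: more than 20 N (the pad bottomed) (contact force between rack and flag above 20 N).
It fails at once if the rack is shoved past the stop: its origin beyond y = 70 mm in the lane's frame (y of rack in the frame of lane above 0.07 m).
It fails at once if a bystander is moved more than 20 mm (distance of any of jar, tip_box, tube, wash_bottle, carton, dish from where it was at the start of the episode above 0.02 m).
It also fails if it takes over 64 s, if anything falls off the work surface, if the arm or the gripper's body presses on something with over 40 N, if the wrist force passes 120 N, or if a joint passes its speed limit or range.

### The arm

A 6-joint arm with a two-finger parallel gripper is mounted at the origin on the work surface. World frame = base frame: x ahead of the robot, y to its left, z up, the work surface at z = 0. Lengths are in mm, angles in degrees, forces in N, time in s.
With the tool pointing down it reaches from about 275 to 850 mm from the base axis. Payload 19 kg.
Tool frame: the origin (TCP) lies midway between the tips of the shut fingers; the grasp point (between the pads) lies 19 mm behind it; z points along the fingers, y is the line along which they close (so a half turn about z gives the same grasp; the last joint's range is limited). The gripper opens to 85 mm and grips with 20 to 120 N. Pads are 22 mm wide; open, the fingers measure 114 mm over their backs; the gripper's body (76 mm by 85 mm) begins 54 mm behind the grasp point. The pads swing forward as they close: fully open they stand 13 mm farther back than shut.
Start: joints at [-73.167, 8.623, 82.357, -0, 89.026, -7.678], TCP at [238.521, -523.158, 203.267] pointing down, gripper open.
Joint ranges: [-160.23, 160.23], [-39.13, 120.54], [6.94, 153.29], [-79.49, 259.48], [9.18, 160.14], [-161.06, 161.06]. Speed limits (degrees/s): [108.29, 108.29, 127.2, 172.46, 172.46, 172.46].

### API

Orientations are given as a 3x3 rotation matrix whose columns are the frame's x, y, z axes.
In Python, from cell import manip gives the robot as it stands. The module is installed in compiled form; this text tells all that it offers.
- The arm moves only by the shell command python3 -m pendant 'ROWS' [FORCE]. ROWS is JSON, a list that holds one entry, the list of rows, each a list of 7 numbers: the shift along the world's x, y, z in m, then the turn, a rotation vector about the world's x, y, z in degrees, then the opening, from -1 (shut) to 1 (fully open), so that 0 is half open. A call has 1 to 8 rows; each row shifts and turns the commanded pose from where the row before left it; what a row does not reach is not made up. A row lasts 1/12 s, in which the tool goes at most 41.7 mm and 7.16 degrees, less where a joint would pass 70% of its speed; a pose out of reach is approached as far as the arm can. A call with a gripper value outside its range is refused whole. The fingers move at their own pace and stop on an object; FORCE is the grip in N (left out, the last holds). Time passes only in rows, so rows that do not move let the fingers close. It gives the time, the measured TCP pose, the force, the opening and the grip force at its end, in the units of the state.
- manip.observe(): the state, without advancing time (a new reading comes with each control period).
- manip.snapshot(name): name is "scene" or "top"; returns the picture (400x640x3 uint8, red, green, blue); there is no depth.
- manip.camera_model(name): a dict with "K" (3x3 intrinsics, pixels), "R" (3x3) and "t" (3): a world point X has camera coordinates R X + t. Camera axes: x right, y down, z forward; pixel columns grow to the right and rows downward; lengths in mm; the calibration is good to about 2 mm. A picture is of the moment at which its call begins. camera_model takes no time and is no camera call.
- manip.job_done(): hands the job in; it is judged then, once.
The state is a dict: "time": time; "q": joint angles; "qd": joint speeds; "joint_efforts": joint torques, N m; "eef_pos": TCP position; "tcp_rot": TCP orientation; "wrist_force": force on the tool from outside, world axes, zero at the start; "wrist_torque": the same for the moment, N m; "grip_width": finger opening in mm; "grasp_force": force on a finger pad.
Only numpy, scipy, OpenCV 4.12 (cv2) and the standard library are available. Lean on these libraries where they do the work, as an engineer would, in place of code of your own. Each camera call takes 0.05 s, during which the arm holds its last target. There are 200 camera calls.

## Working session

There is one attempt and no reset: what is moved stays moved. The work goes in short steps, Python scripts to look and compute and a shell command to move; the robot and the scene stay as the last step left them, time stands still between calls to the robot, and variables do not carry over. Pictures are saved under pics/ and viewed, at most 10 in all, crops included, and the job is handed in when it is done.

```bash
mkdir -p pics
python3 - <<'E'
from cell import manip
import cv2,numpy as np
for n in("scene","top"):
    im=manip.snapshot(n); cv2.imwrite(f"pics/{n}0.png",im[:,:,::-1])
    c=manip.camera_model(n); print(n,np.round(c["K"],1).tolist(),np.round(c["R"],3).tolist(),np.round(c["t"],1).tolist())
print(manip.observe())
E
```

```text
scene [[476.1, 0.0, 319.1], [0.0, 476.1, 195.1], [0.0, 0.0, 1.0]] [[-0.557, 0.831, 0.009], [0.558, 0.382, -0.736], [-0.615, -0.405, -0.677]] [279.3, -235.8, 1504.7]
top [[376.5, 0.0, 320.0], [0.0, 376.5, 199.8], [0.0, 0.0, 1.0]] [[0.025, -0.999, 0.024], [-0.995, -0.028, -0.095], [0.095, -0.021, -0.995]] [-33.9, 517.2, 1025.9]
{'time': 0.1, 'q': array([-7.31672942e+01,  8.64518631e+00,  8.23875888e+01, -4.69881211e-04,
        8.90252545e+01, -7.67767602e+00]), 'qd': array([ 0.01101495, -0.01288337, -0.1483942 ,  0.02199765, -0.02033032,
       -0.03382456]), 'joint_efforts': array([ 6.09938346e-03, -7.14374185e+01, -5.71795070e+01, -2.37130889e-04,
        7.01824436e-03,  1.18968549e-05]), 'eef_pos': array([ 238.45233056, -522.96255378,  202.77983957]), 'tcp_rot': array([[ 9.09886074e-01,  4.14858098e-01, -3.01135153e-04],
       [ 4.14858188e-01, -9.09885569e-01,  9.67037660e-04],
       [ 1.27184874e-04, -1.00482248e-03, -9.99999487e-01]]), 'wrist_force': array([-0.39140675,  0.27514509, -1.14683804]), 'wrist_torque': array([0.00030291, 0.03738185, 0.00271246]), 'grasp_force': 0.0, 'grip_width': 85.028405491797}
```

View pics/scene0.png

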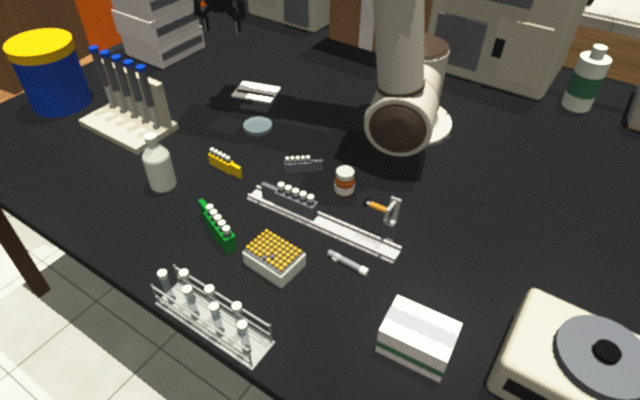

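View pics/top0.png

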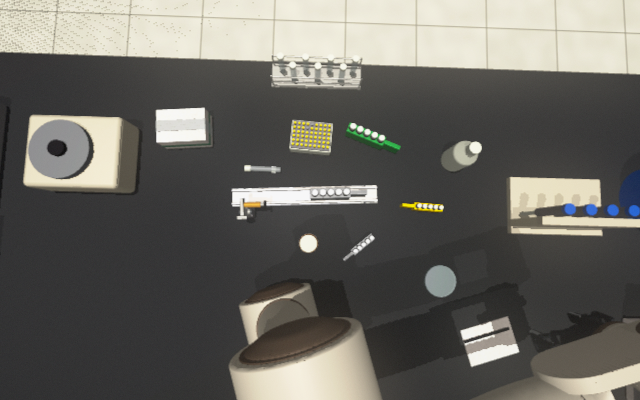

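The scene shows four rack-like things: grey in the lane (top 338,192), small grey loose (359,247), green (373,135) and yellow (423,207). The target is the larger grey one, in the lane. The flag stands up at top (248,208). A close crop will confirm this.

```bash
cat > h.py <<'E'
import numpy as np
from cell import manip
def ray(n,u,v,z):
    c=manip.camera_model(n);K,R,t=[np.array(c[k]) for k in"KRt"]
    C=-R.T@t; d=R.T@np.linalg.inv(K)@[u,v,1]; return (C+d*(z-C[2])/d[2]).round(1)
def proj(n,X):
    c=manip.camera_model(n);K,R,t=[np.array(c[k]) for k in"KRt"]
    p=K@(R@np.array(X,float)+t); return (p[:2]/p[2]).round(1)
E
python3 - <<'E'
import cv2
a=cv2.imread("pics/top0.png")[175:260,222:390]; a=cv2.resize(a,None,fx=4.7,fy=4.7,interpolation=cv2.INTER_CUBIC)
b=cv2.imread("pics/scene0.png")[160:270,235:415]; b=cv2.resize(b,None,fx=4.4,fy=4.4,interpolation=cv2.INTER_CUBIC)
cv2.imwrite("pics/tc.png",a);cv2.imwrite("pics/sc.png",b)
E
```

```text
(no output)
```

View pics/tc.png

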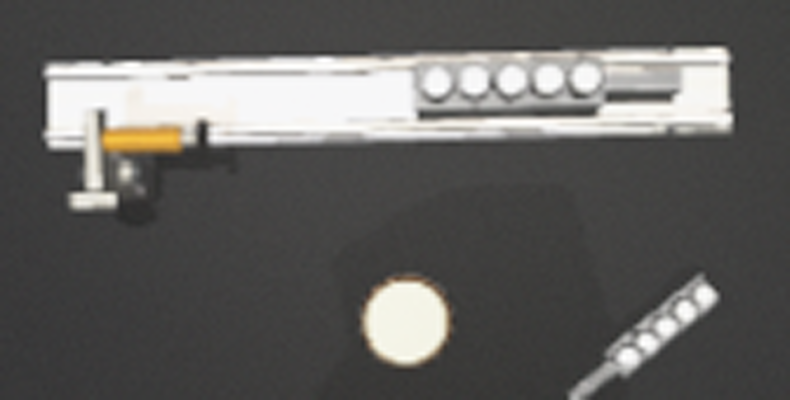

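View pics/sc.png

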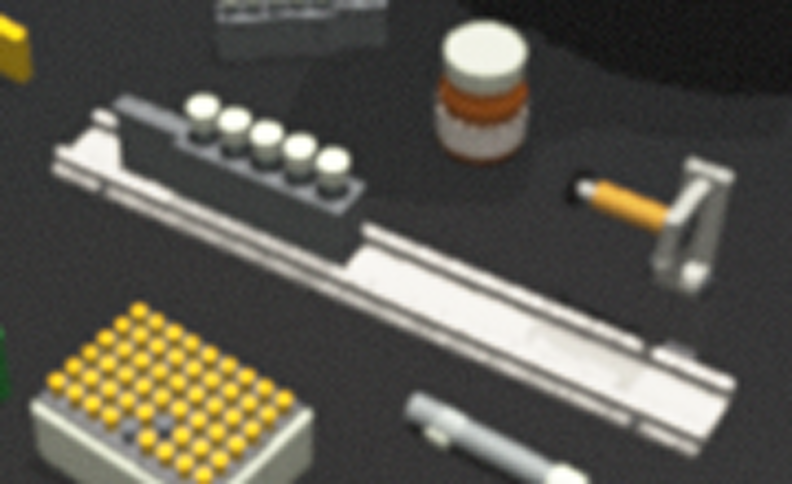

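The crops confirm the choice: the large grey rack sits in the lane with its fin trailing. The flag is raised at the +y end, with its brass adjuster pointing to -y. Next I'll compute the lane pose.

Run:
```python
from h import *
f=lambda u,v,z:ray("top",222+u/4.7-.4,175+v/4.7-.4,z)
g=lambda u,v,z:ray("scene",235+u/4.4-.4,160+v/4.4-.4,z)
L=[f(45,64,16),f(45,146,16)];R=[f(728,48,16),f(728,132,16)]
print(L,R)
print("scene corners",[g(*p,16) for p in((735,382),(697,450),(103,110),(55,155))])
a=(L[0]+L[1])/2;b=(R[0]+R[1])/2
print("len",np.linalg.norm(a-b))
yv=(a-b)/np.linalg.norm(a-b); xv=np.array([yv[1],-yv[0],0]); mid=(a+b)/2; o=mid+40*yv; o[2]=0
print("yaw",np.degrees(np.arctan2(-yv[0],yv[1])),"origin",o,"x",xv,"y",yv)
h=o-45*xv+120*yv+[0,0,50]; print("hinge",h)
# rack fin rear top (z 56), front
for n,p in dict(fin_rear=f(680,80,56),front=f(416,88,56),finrear_sc=g(118,100,56),finsc2=g(131,97,56),capfront_sc=g(333,155,78)).items():
    d=p-o; print(n,p,"lane",d@xv,d@yv)
# flag angle: project outer arm points
for th in (1.3,1.57,1.8):
    u=xv*np.cos(th)+[0,0,np.sin(th)]; w=-xv*np.sin(th)+np.array([0,0,np.cos(th)])
    for l,q in((66,13),(66,5),(66,-39)):
      P=h+u*l+w*q
      print(th,l,q,[(proj("scene",P+s*yv)-[235,160]+.4)*4.4 for s in(-12,12)],[(proj("top",P+s*yv)-[222,175]+.4)*4.7 for s in(-12,12)])
```

```text
[array([544.5, 230. ,  16. ]), array([495.4, 227.7,  16. ])] [array([ 565.8, -179.3,   16. ]), array([ 514.9, -179.8,   16. ])]
scene corners [array([499.4, 226.9,  16. ]), array([551.4, 231.5,  16. ]), array([ 518.6, -181.7,   16. ]), array([ 565.2, -179.5,   16. ])]
len 408.90918307125355
yaw 2.859606350655351 origin [528.15444687  64.60019108   0.        ] x [0.99875478 0.04988883 0.        ] y [-0.04988883  0.99875478  0.        ]
hinge [477.22382251 182.20576707  50.        ]
fin_rear [ 540.7 -144.7   56. ] lane 2.0881898361554847 -209.6654486429343
front [531.8   7.9  56. ] lane 0.8123075092253347 -56.811459083329325
finrear_sc [ 540.7 -148.7   56. ] lane 1.8886345231954906 -213.66046775140796
finsc2 [ 534.4 -144.2   56. ] lane -4.179020845570553 -208.85177163646313
capfront_sc [529.2  -7.6  78. ] lane -2.5577317490024107 -72.16244717524064
1.3 66 13 [array([674.52, 181.72]), array([718.08, 198.88])] [array([110.92, 156.98]), array([ 66.27, 157.92])]
1.3 66 5 [array([667.48, 193.6 ]), array([711.48, 210.76])] [array([111.39, 143.35]), array([ 66.74, 144.29])]
1.3 66 -39 [array([628.76, 261.36]), array([672.76, 279.4 ])] [array([114.68,  67.68]), array([70.97, 68.62])]
1.57 66 13 [array([689.04, 162.36]), array([732.6 , 179.08])] [array([111.39, 190.82]), array([ 66.74, 191.76])]
1.57 66 5 [array([682.44, 171.6 ]), array([726.  , 188.32])] [array([111.39, 175.78]), array([ 66.74, 176.72])]
1.57 66 -39 [array([645.48, 223.08]), array([689.48, 241.12])] [array([110.92,  94.47]), array([66.27, 95.41])]
1.8 66 13 [array([700.04, 152.68]), array([743.16, 169.4 ])] [array([113.27, 218.55]), array([ 68.62, 219.49])]
1.8 66 5 [array([694.32, 158.84]), array([737.44, 175.56])] [array([112.33, 203.98]), array([ 67.68, 204.92])]
1.8 66 -39 [array([660.44, 193.6 ]), array([704.88, 211.2 ])] [array([108.57, 123.14]), array([ 63.92, 124.08])]
```

```bash
python3 -m pendant '[[[0.009,0.035,0,0,0,3.42,-1],[0.009,0.035,0,0,0,3.42,-1],[0.009,0.035,0,0,0,3.42,-1],[0.009,0.035,0,0,0,3.42,-1],[0.009,0.035,0,0,0,3.42,-1],[0.009,0.035,0,0,0,3.42,-1],[0.009,0.035,0,0,0,3.42,-1],[0.009,0.035,0,0,0,3.42,-1]]]' 40
python3 -m pendant '[[[0.009,0.035,0,0,0,3.42,-1],[0.009,0.035,0,0,0,3.42,-1],[0.009,0.035,0,0,0,3.42,-1],[0.009,0.035,0,0,0,3.42,-1],[0.009,0.035,0,0,0,3.42,-1],[0.009,0.035,0,0,0,3.42,-1],[0.009,0.035,0,0,0,3.42,-1],[0.009,0.035,0,0,0,3.42,-1]]]'
python3 -m pendant '[[[0.009,0.035,0,0,0,3.42,-1],[0.009,0.035,0,0,0,3.42,-1],[0.009,0.035,0,0,0,3.42,-1],[0.009,0.035,0,0,0,3.42,-1],[0,0,0,0,0,0,-1],[0,0,0,0,0,0,-1]]]'
```

```text
time: 0.77
eef_pos: [310.4, -241.4, 203.1]
tcp_rot: [[0.615, 0.788, -0.0], [0.788, -0.615, 0.0], [0.0, -0.0, -1.0]]
wrist_force: [1.0, 0.5, 0.3]
grip_width: 0.1
grasp_force: 0.0
time: 1.43
eef_pos: [382.4, 38.8, 203.3]
tcp_rot: [[0.184, 0.983, 0.0], [0.983, -0.184, -0.0], [0.0, 0.0, -1.0]]
wrist_force: [1.0, -0.1, 0.2]
grip_width: -0.0
grasp_force: 0.0
time: 1.93
eef_pos: [418.2, 178.2, 202.6]
tcp_rot: [[-0.054, 0.999, -0.002], [0.999, 0.054, -0.0], [-0.0, -0.002, -1.0]]
wrist_force: [-0.5, -0.3, 0.2]
grip_width: -0.1
grasp_force: 0.0
```

```bash
python3 -m pendant '[[[0,0.004,-0.025,0,0,0,-1],[0,0,-0.026,0,0,0,-1],[0,0,-0.026,0,0,0,-1],[0,0,-0.026,0,0,0,-1],[0.01,0,0,0,0,0,-1],[0.01,0,0,0,0,0,-1],[0.006,0,0,0,0,0,-1],[0.006,0,0,0,0,0,-1]]]'
python3 -m pendant '[[[0.007,0,0,0,0,0,-1],[0.007,0,0,0,0,0,-1],[0.007,0,0,0,0,0,-1],[0.007,0,-0.001,0,0,0,-1],[0.006,0,-0.003,0,0,0,-1],[0.006,0,-0.003,0,0,0,-1],[0.006,0,-0.004,0,0,0,-1],[0.005,0,-0.004,0,0,0,-1]]]'
python3 -m pendant '[[[0.004,0,-0.005,0,0,0,-1],[0.004,0,-0.005,0,0,0,-1],[0.003,0,-0.004,0,0,0,-1],[0.002,0,-0.004,0,0,0,-1],[0,0,-0.003,0,0,0,-1],[0,0,0,0,0,0,-1]]]'
```

```text
time: 2.6
eef_pos: [452.5, 180.6, 102.0]
tcp_rot: [[-0.05, 0.999, 0.002], [0.999, 0.05, 0.0], [0.0, 0.002, -1.0]]
wrist_force: [-0.7, -0.0, -0.9]
grip_width: 0.1
grasp_force: 0.0
time: 3.27
eef_pos: [502.3, 180.9, 84.9]
tcp_rot: [[-0.051, 0.999, 0.0], [0.999, 0.051, 0.0], [0.0, 0.0, -1.0]]
wrist_force: [4.1, 2.1, 15.5]
grip_width: -0.1
grasp_force: 7.2
time: 3.77
eef_pos: [523.9, 182.1, 70.6]
tcp_rot: [[-0.05, 0.998, 0.022], [0.999, 0.05, 0.004], [0.003, 0.022, -1.0]]
wrist_force: [37.8, 4.2, 42.5]
grip_width: -0.0
grasp_force: 26.0
```

```bash
python3 -m pendant '[[[0,0,0.01,0,0,0,-1],[0,0,0.01,0,0,0,-1],[0,0,0,0,0,0,-1]]]'
python3 - <<'E'
from h import *
import cv2
a=manip.snapshot("scene")[120:270,265:425,::-1];cv2.imwrite("pics/f1.png",cv2.resize(a,None,fx=4,fy=4,interpolation=cv2.INTER_CUBIC))
E
```

```text
time: 4.02
eef_pos: [515.2, 181.0, 85.7]
tcp_rot: [[-0.051, 0.999, 0.002], [0.999, 0.051, 0.0], [0.0, 0.002, -1.0]]
wrist_force: [-0.2, -0.6, 0.3]
grip_width: 0.1
grasp_force: 0.0
```

View pics/f1.png

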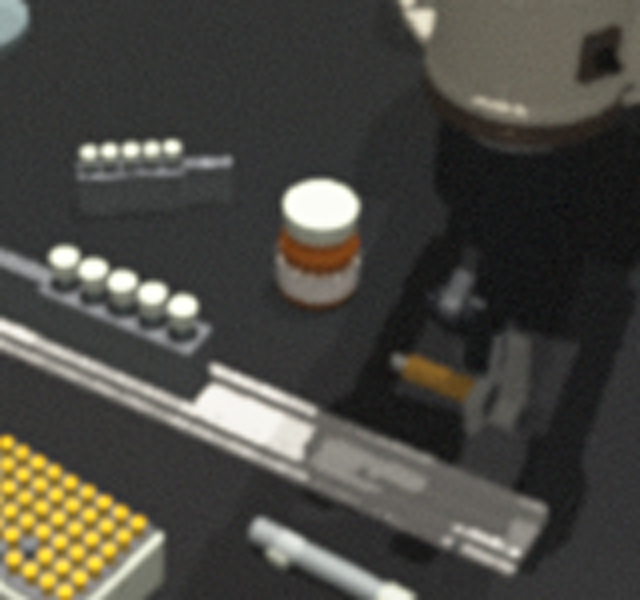

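Run:
```python
from h import *
o=np.array([528.2,64.6,0]);xv=np.array([.99875,.0499,0]);yv=np.array([-.0499,.99875,0]);h=o-45*xv+120*yv+[0,0,50]
for th in np.arange(0,1.9,.2):
    u=xv*np.cos(th)+[0,0,np.sin(th)]; w=-xv*np.sin(th)+np.array([0,0,np.cos(th)])
    for n in("pad","tip"):
      P=h+45*u-22*w-55*yv if n=="pad" else h+66*u+5*w
      print(round(th,1),n,P.round(),"f1 crop",(proj("scene",P)-[265,120])*4)
```

```text
0.0 pad [525. 130.  28.] f1 crop [379.2 448.4]
0.0 tip [543. 185.  55.] f1 crop [452.8 476.8]
0.2 pad [528. 130.  37.] f1 crop [377.2 440.8]
0.2 tip [541. 185.  68.] f1 crop [456.8 458. ]
0.4 pad [530. 130.  47.] f1 crop [377.2 430.8]
0.4 tip [536. 185.  80.] f1 crop [462.8 437.2]
0.6 pad [530. 130.  57.] f1 crop [378.8 418.4]
0.6 tip [529. 185.  91.] f1 crop [470.4 415.2]
0.8 pad [527. 130.  67.] f1 crop [382.  403.6]
0.8 tip [520. 184. 101.] f1 crop [479.6 392.8]
1.0 pad [523. 129.  76.] f1 crop [386.4 388. ]
1.0 tip [509. 184. 108.] f1 crop [489.6 371.2]
1.2 pad [517. 129.  84.] f1 crop [392.4 371.6]
1.2 tip [496. 183. 113.] f1 crop [500.  351.2]
1.4 pad [509. 129.  91.] f1 crop [399.2 355.2]
1.4 tip [484. 183. 116.] f1 crop [510. 334.]
1.6 pad [501. 128.  96.] f1 crop [406.8 340. ]
1.6 tip [470. 182. 116.] f1 crop [520.  320.4]
1.8 pad [491. 128.  99.] f1 crop [414.8 326. ]
1.8 tip [457. 181. 113.] f1 crop [528.8 310.4]
```

The crop shows the adjuster still high, with its end at (400,362), so the flag seems to be only partly down. The shadows make it ambiguous, so I'll look brighter and from above.

Run:
```python
from h import *
import cv2
def br(a): return np.clip(255*(a/255.)**.5,0,255).astype(np.uint8)
a=br(manip.snapshot("scene")[160:260,340:425,::-1]);b=br(manip.snapshot("top")[150:250,210:295,::-1])
r=lambda i:cv2.resize(i,(395,465),interpolation=cv2.INTER_CUBIC)
cv2.imwrite("pics/f2.png",np.hstack([r(a),r(b)]))
```

```text
(no output)
```

View pics/f2.png

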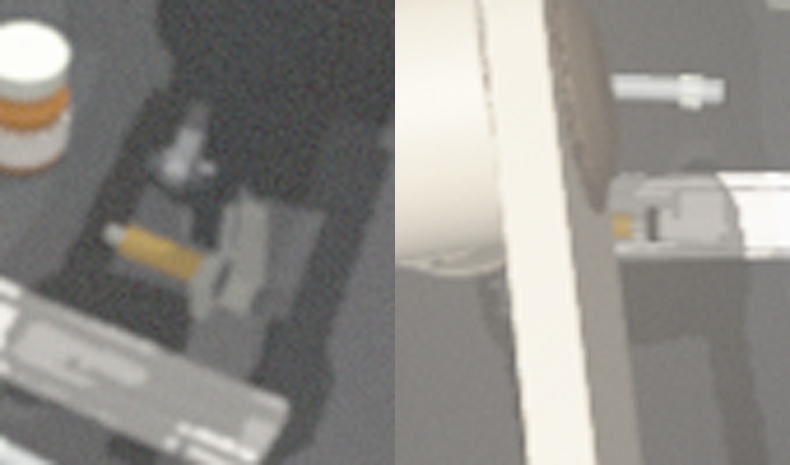

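Run:
```python
from h import *
o=np.array([528.2,64.6,0]);xv=np.array([.99875,.0499,0]);yv=np.array([-.0499,.99875,0]);h=o-45*xv+120*yv+[0,0,50]
f=lambda P:((proj("scene",P)-[340,160])*4.65, (proj("top",P)-[210,150])*4.65+[395,0])
print("tcp",f([515,181,86]),f([515,181,140]))
for th in np.arange(0,1.9,.2):
    u=xv*np.cos(th)+[0,0,np.sin(th)]; w=-xv*np.sin(th)+np.array([0,0,np.cos(th)])
    print(round(th,1),*f(h+45*u-22*w-50*yv), "tip",f(h+66*u+5*w)[0])
```

```text
tcp (array([204.135, 284.115]), array([552.17, 216.69])) (array([215.76, 201.81]), array([534.035, 205.995]))
0.0 [100.905 338.985] [648.425 212.505] tip [177.63 368.28]
0.2 [ 99.045 330.615] [646.1   205.065] tip [182.28  346.425]
0.4 [ 99.045 318.525] [644.24  200.415] tip [189.255 322.245]
0.6 [100.905 304.11 ] [641.915 199.485] tip [198.09 296.67]
0.8 [104.16 287.37] [640.055 201.81 ] tip [208.785 270.63 ]
1.0 [109.74 268.77] [637.73 207.39] tip [220.41 245.52]
1.2 [116.715 249.705] [636.335 216.69 ] tip [232.5  222.27]
1.4 [124.62 230.64] [634.94 228.78] tip [244.125 202.275]
1.6 [133.455 212.97 ] [633.545 243.195] tip [255.75  186.465]
1.8 [142.755 196.695] [633.08 259.47] tip [265.98 174.84]
```

```bash
cat >> h.py <<'E'
import cv2
from scipy.ndimage import label
o=np.array([528.2,64.6,0]);xv=np.array([.99875,.0499,0]);yv=np.array([-.0499,.99875,0]);h=o-45*xv+120*yv+[0,0,50]
def brass(im,n):
    s=cv2.cvtColor(im,cv2.COLOR_RGB2HSV); m=(s[...,0]>8)&(s[...,0]<26)&(s[...,1]>120)&(s[...,2]>50)
    box=(slice(185,245),slice(345,395)) if n=="scene" else (slice(185,225),slice(235,275))
    l,k=label(m[box]); 
    if not k: return None
    b=np.argmax(np.bincount(l.ravel())[1:])+1; r,c=np.where(l==b)
    return c.mean()+box[1].start,r.mean()+box[0].start,len(r),(c.min()+box[1].start,c.max()+box[1].start)
def angle():
    b=brass(manip.snapshot("scene"),"scene"); best=None
    if b is None: return None
    for th in np.arange(-.1,1.95,.01):
      u=xv*np.cos(th)+[0,0,np.sin(th)]; w=-xv*np.sin(th)+np.array([0,0,np.cos(th)])
      for off in range(15,50):
        e=np.hypot(*(proj("scene",h+45*u-22*w-off*yv)-b[:2]))
        if best is None or e<best[0]: best=(e,round(th,2),off)
    return b,best
E
python3 - <<'E'
from h import *
print(angle(), brass(cv2.imread("pics/scene0.png")[:,:,::-1].copy(),"scene"))
E
python3 -m pendant '[[[0,0,0.005,0,0,0,-1],[0,0,0.01,0,0,0,-1],[0,0,0.01,0,0,0,-1],[0,0,0.01,0,0,0,-1],[0,0,0,0,0,0,-1]]]'
python3 - <<'E'
from h import *
print(angle())
E
```

```text
time: 4.63
eef_pos: [515.6, 181.1, 122.1]
tcp_rot: [[-0.051, 0.999, 0.003], [0.999, 0.051, 0.001], [0.001, 0.003, -1.0]]
wrist_force: [0.4, 0.3, 1.2]
grip_width: 0.3
grasp_force: 0.0Traceback (most recent call last):
  File "<stdin>", line 2, in <module>
  File "h.py", line 25, in angle
    e=np.hypot(*(proj("scene",h+45*u-22*w-off*yv)-b[:2]))
                 ~~~~^^^^^^^^^^^^^^^^^^^^^^^^^^^^
  File "h.py", line 7, in proj
    c=manip.camera_model(n);K,R,t=[np.array(c[k]) for k in"KRt"]
ValueError: time passes only in moves, steps and waits
Traceback (most recent call last):
  File "h.py", line 25, in angle
    e=np.hypot(*(proj("scene",h+45*u-22*w-off*yv)-b[:2]))
                 ~~~~^^^^^^^^^^^^^^^^^^^^^^^^^^^^
  File "h.py", line 7, in proj
    c=manip.camera_model(n);K,R,t=[np.array(c[k]) for k in"KRt"]
ValueError: time passes only in moves, steps and waits
```

```bash
sed -i 's/^from cell import manip/from cell import manip\nimport functools\n@functools.lru_cache(None)\ndef cm(n): return manip.camera_model(n)/; s/c=manip.camera_model(n);/c=cm(n);/' h.py
python3 - <<'E'
from h import *
print("now",angle()); print("f1",brass(cv2.imread("pics/scene0.png")[:,:,::-1].copy(),"scene"))
E
python3 -m pendant '[[[0,0,0.02,0,0,0,-1],[0,0,0.02,0,0,0,-1],[-0.02,0,0.02,0,0,0,-1],[-0.03,0,0.02,0,0,0,-1],[-0.03,0,0,0,0,0,-1],[-0.03,0,0,0,0,0,-1],[0,0,0,0,0,0,-1]]]'
python3 - <<'E'
from h import *
print("after",angle())
def br(a): return np.clip(255*(a/255.)**.5,0,255).astype(np.uint8)
a=br(manip.snapshot("scene")[140:260,320:425,::-1]);cv2.imwrite("pics/f3.png",cv2.resize(a,None,fx=5,fy=5,interpolation=cv2.INTER_CUBIC))
E
```

```text
now ((np.float64(373.8207547169811), np.float64(213.97169811320754), 106, (np.int64(366), np.int64(382))), (np.float64(0.07464166205602801), np.float64(1.34), 31))
f1 (np.float64(377.6752136752137), np.float64(206.55555555555554), 117, (np.int64(369), np.int64(386)))
time: 5.32
eef_pos: [400.8, 181.0, 199.5]
tcp_rot: [[-0.052, 0.999, -0.0], [0.999, 0.052, 0.0], [0.0, -0.0, -1.0]]
wrist_force: [-0.5, -0.1, 1.1]
grip_width: -0.1
grasp_force: 0.0
after ((np.float64(373.90833333333336), np.float64(213.58333333333334), 120, (np.int64(366), np.int64(382))), (np.float64(0.11696390706346772), np.float64(1.35), 31))
```

View pics/f3.png

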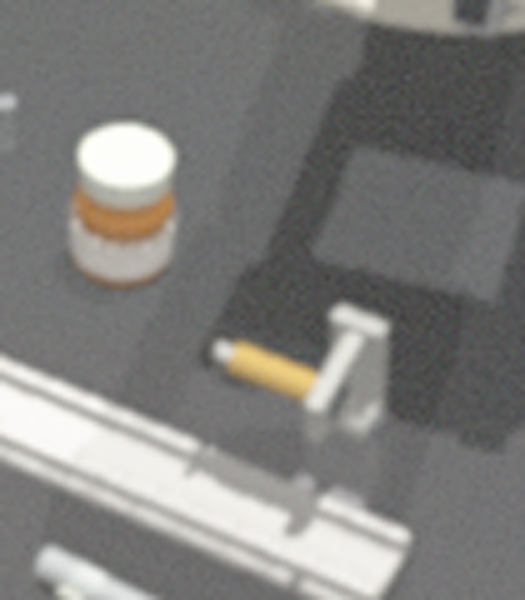

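Flag at about 1.35 rad, so the first push slipped past it. I'll repeat in small steps, reading the angle each time.

```bash
python3 -m pendant '[[[0,0.002,-0.03,0,0,0,-1],[0.01,0,-0.03,0,0,0,-1],[0.01,0,-0.03,0,0,0,-1],[0.01,0,-0.01,0,0,0,-1],[0.01,0,0,0,0,0,-1],[0.01,0,0,0,0,0,-1],[0.01,0,0,0,0,0,-1],[0,0,0,0,0,0,-1]]]'
python3 -c "from h import *; print(angle())"
python3 -m pendant '[[[0.005,0,0,0,0,0,-1],[0.005,0,0,0,0,0,-1],[0,0,0,0,0,0,-1]]]'
python3 -c "from h import *; print(angle())"
python3 -m pendant '[[[0.005,0,0,0,0,0,-1],[0.005,0,0,0,0,0,-1],[0,0,0,0,0,0,-1]]]'
python3 -c "from h import *; print(angle())"
```

```text
time: 6.08
eef_pos: [467.0, 182.9, 100.3]
tcp_rot: [[-0.05, 0.999, 0.002], [0.999, 0.05, 0.0], [0.0, 0.002, -1.0]]
wrist_force: [-0.3, -0.1, 0.3]
grip_width: 0.1
grasp_force: 0.0
((np.float64(373.64285714285717), np.float64(213.5952380952381), 126, (np.int64(365), np.int64(382))), (np.float64(0.1429364859029157), np.float64(1.35), 32))
time: 6.38
eef_pos: [475.3, 182.9, 99.7]
tcp_rot: [[-0.051, 0.999, 0.001], [0.999, 0.051, 0.0], [0.0, 0.001, -1.0]]
wrist_force: [-0.0, -0.1, -1.3]
grip_width: -0.0
grasp_force: 0.0
((np.float64(373.7948717948718), np.float64(214.0854700854701), 117, (np.int64(365), np.int64(382))), (np.float64(0.1487204047346193), np.float64(1.33), 31))
time: 6.68
eef_pos: [485.3, 182.8, 99.3]
tcp_rot: [[-0.051, 0.999, 0.0], [0.999, 0.051, 0.0], [0.0, 0.0, -1.0]]
wrist_force: [-0.0, 0.4, 0.1]
grip_width: -0.0
grasp_force: 0.0
((np.float64(373.75), np.float64(214.26923076923077), 104, (np.int64(366), np.int64(382))), (np.float64(0.08539847427376757), np.float64(1.33), 31))
```

Run:
```python
from h import *
def br(a): return np.clip(255*(a/255.)**.45,0,255).astype(np.uint8)
P=manip.observe()["eef_pos"]; S=[]
for n,(x0,y0) in dict(scene=(330,130),top=(215,140)).items():
    im=manip.snapshot(n); np.save("pics/%s_n.npy"%n,im)
    a=br(im[y0:y0+120,x0:x0+80,::-1]);a=cv2.resize(a,None,fx=5,fy=5,interpolation=cv2.INTER_CUBIC)
    for X,c in((P,(0,0,255)),(P+[0,0,60],(0,255,0)),(h,(255,0,0))):
        q=(proj(n,X)-[x0,y0])*5; cv2.circle(a,tuple(int(v) for v in q),3,c,-1)
    S.append(a)
cv2.imwrite("pics/f4.png",np.hstack(S))
```

```text
(no output)
```

View pics/f4.png

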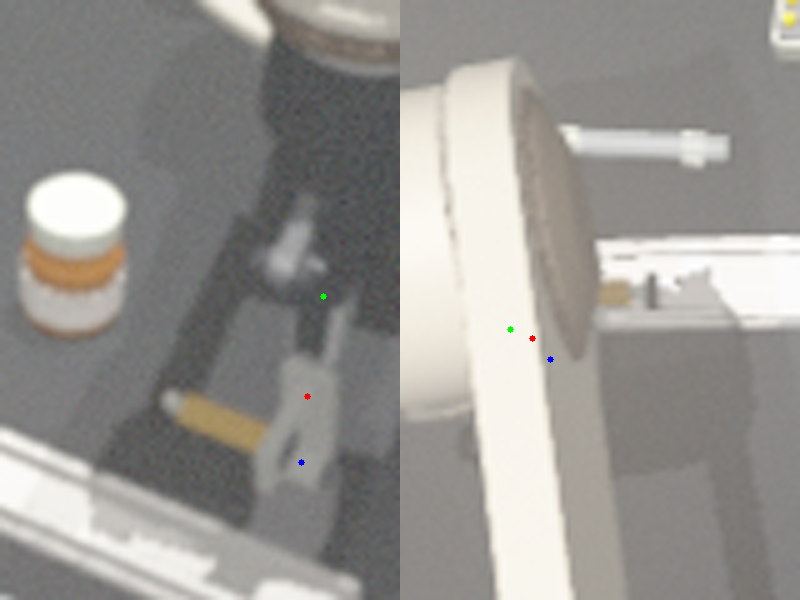

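```bash
python3 - <<'E'
from h import *
def tri(s,t):
    A=[];b=[]
    for n,p in(("scene",s),("top",t)):
        a=ray(n,*p,0);c=ray(n,*p,300);d=(c-a)/np.linalg.norm(c-a);M=np.eye(3)-np.outer(d,d);A.append(M);b.append(M@a)
    X=np.linalg.lstsq(np.vstack(A),np.hstack(b),rcond=None)[0]
    return X.round(1),proj("scene",X)-s,proj("top",X)-t,"lane",((X-o)@xv).round(1),((X-o)@yv).round(1)
print("brass0",tri((377.3,206.2),(251.8,204)))
print("armtip0",tri((396.2,197.1),(241.4,217.2)))
for th in(1.35,1.57,1.65):
    u=xv*np.cos(th)+[0,0,np.sin(th)]; w=-xv*np.sin(th)+np.array([0,0,np.cos(th)])
    print(th,h+45*u-22*w-31*yv,h+66*u+9*w)
E
python3 -m pendant '[[[0.004,0,0,0,0,0,-1],[0.004,0,0,0,0,0,-1],[0,0,0,0,0,0,-1]]]'
python3 -c "from h import *; print(angle())"
python3 -m pendant '[[[0.004,0,0,0,0,0,-1],[0.004,0,0,0,0,0,-1],[0,0,0,0,0,0,-1]]]'
python3 -c "from h import *; print(angle())"
```

```text
brass0 (array([495.8, 154.8, 102.3]), array([1., 0.]), array([ 0.8, -0.4]), 'lane', np.float64(-27.8), np.float64(91.7))
armtip0 (array([459.6, 179.4, 115.3]), array([0., 0.]), array([0., 0.]), 'lane', np.float64(-62.8), np.float64(118.0))
1.35 [510.09721327 152.80617862  89.08940399] [482.93408996 182.48757926 116.3688018 ]
1.57 [500.82343294 152.3428378   94.98246654] [468.33199472 181.75802276 116.00714601]
1.65 [497.16277739 152.15994247  96.59958583] [463.09222829 181.49623118 115.08100388]
time: 7.08
eef_pos: [493.2, 182.8, 99.3]
tcp_rot: [[-0.051, 0.999, 0.0], [0.999, 0.051, -0.0], [-0.0, 0.0, -1.0]]
wrist_force: [0.4, -0.6, -0.6]
grip_width: -0.2
grasp_force: 0.0
((np.float64(373.41818181818184), np.float64(214.11818181818182), 110, (np.int64(365), np.int64(382))), (np.float64(0.16713433009864728), np.float64(1.33), 32))
time: 7.38
eef_pos: [501.2, 182.8, 99.2]
tcp_rot: [[-0.051, 0.999, 0.0], [0.999, 0.051, -0.0], [-0.0, 0.0, -1.0]]
wrist_force: [0.2, 0.1, -0.0]
grip_width: 0.0
grasp_force: 0.0
((np.float64(373.72727272727275), np.float64(214.0), 110, (np.int64(366), np.int64(382))), (np.float64(0.12364973189758487), np.float64(1.34), 31))
```

The fingertip seems to end above the flag, at about f4 (310,355), although the TCP reading says it is lower. I'll check the tip height by touching the bench gently on the clear side.

```bash
python3 -m pendant '[[[-0.02,0,0.02,0,0,0,-1],[-0.03,0,0,0,0,0,-1],[-0.03,0,0,0,0,0,-1],[-0.03,0,-0.02,0,0,0,-1],[0,0,-0.03,0,0,0,-1],[0,0,-0.03,0,0,0,-1],[0,0,0,0,0,0,-1]]]'
python3 -m pendant '[[[0,0,-0.01,0,0,0,-1],[0,0,-0.01,0,0,0,-1],[0,0,0,0,0,0,-1]]]'
python3 - <<'E'
from h import *
def br(a): return np.clip(255*(a/255.)**.45,0,255).astype(np.uint8)
P=manip.observe()["eef_pos"]; print(P)
im=manip.snapshot("scene"); a=br(im[110:230,340:440,::-1]);a=cv2.resize(a,None,fx=5,fy=5,interpolation=cv2.INTER_CUBIC)
for X,c in((P,(0,0,255)),(P+[0,0,60],(0,255,0)),(h,(255,0,0))):
    q=(proj("scene",X)-[340,110])*5; cv2.circle(a,tuple(int(v) for v in q),3,c,-1)
cv2.imwrite("pics/f5.png",a)
E
```

```text
time: 8.02
eef_pos: [387.6, 182.2, 35.2]
tcp_rot: [[-0.051, 0.999, -0.006], [0.999, 0.051, -0.001], [-0.001, -0.006, -1.0]]
wrist_force: [-1.1, -0.4, -1.6]
grip_width: 0.0
grasp_force: 0.0
time: 8.27
eef_pos: [390.5, 182.8, 18.6]
tcp_rot: [[-0.051, 0.999, -0.001], [0.999, 0.051, -0.0], [-0.0, -0.001, -1.0]]
wrist_force: [0.3, -0.1, -0.8]
grip_width: -0.1
grasp_force: 0.0
[390.49562476 182.76529056  18.55169545]
```

View pics/f5.png

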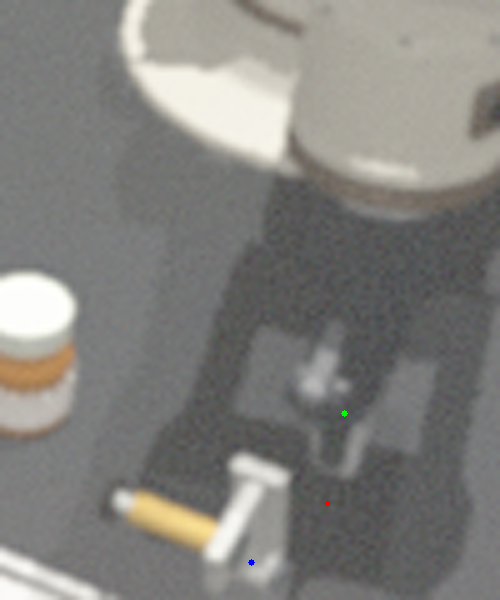

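The finger end shows at (330,475) but the TCP projects to (327,503), about 18 mm lower. A bench touch will settle it.

```bash
python3 -m pendant '[[[0,0,-0.008,0,0,0,-1],[0,0,-0.008,0,0,0,-1],[0,0,0,0,0,0,-1]]]'
python3 -m pendant '[[[0,0,-0.006,0,0,0,-1],[0,0,0,0,0,0,-1]]]'
```

```text
time: 8.57
eef_pos: [390.0, 182.7, 2.0]
tcp_rot: [[-0.051, 0.999, -0.001], [0.999, 0.051, -0.0], [-0.0, -0.001, -1.0]]
wrist_force: [-0.0, 0.0, -0.3]
grip_width: -0.1
grasp_force: 0.0
time: 8.73
eef_pos: [390.2, 182.8, -3.5]
tcp_rot: [[-0.051, 0.999, -0.001], [0.999, 0.051, -0.0], [-0.0, -0.001, -1.0]]
wrist_force: [-0.8, -0.2, 0.7]
grip_width: 0.1
grasp_force: 0.0
```

```bash
for i in 1; do python3 -m pendant '[[[0,0,-0.004,0,0,0,-1],[0,0,-0.003,0,0,0,-1],[0,0,0,0,0,0,-1]]]'; done
python3 -m pendant '[[[0,0,-0.003,0,0,0,-1],[0,0,0,0,0,0,-1]]]'
python3 -m pendant '[[[0,0,-0.003,0,0,0,-1],[0,0,0,0,0,0,-1]]]'
python3 -m pendant '[[[0,0,-0.003,0,0,0,-1],[0,0,0,0,0,0,-1]]]'
```

```text
time: 8.98
eef_pos: [390.2, 182.8, -10.3]
tcp_rot: [[-0.051, 0.999, -0.001], [0.999, 0.051, -0.0], [-0.0, -0.001, -1.0]]
wrist_force: [-0.3, 0.7, -0.2]
grip_width: -0.3
grasp_force: 0.0
time: 9.15
eef_pos: [390.4, 182.8, -13.1]
tcp_rot: [[-0.051, 0.999, -0.0], [0.999, 0.051, -0.0], [-0.0, -0.0, -1.0]]
wrist_force: [0.1, -0.2, -0.3]
grip_width: 0.1
grasp_force: 0.0
time: 9.32
eef_pos: [390.4, 182.8, -16.1]
tcp_rot: [[-0.051, 0.999, -0.0], [0.999, 0.051, -0.0], [-0.0, -0.0, -1.0]]
wrist_force: [-0.1, 0.1, -0.6]
grip_width: -0.0
grasp_force: 0.0
time: 9.48
eef_pos: [390.3, 182.8, -19.1]
tcp_rot: [[-0.051, 0.999, -0.0], [0.999, 0.051, -0.0], [-0.0, -0.0, -1.0]]
wrist_force: [-0.1, -0.2, -0.6]
grip_width: -0.0
grasp_force: 0.0
```

```bash
python3 -m pendant '[[[0,0,-0.003,0,0,0,-1],[0,0,0,0,0,0,-1]]]'
python3 -m pendant '[[[0,0,-0.003,0,0,0,-1],[0,0,0,0,0,0,-1]]]'
```

```text
time: 9.65
eef_pos: [390.3, 182.8, -22.2]
tcp_rot: [[-0.051, 0.999, -0.001], [0.999, 0.051, -0.0], [-0.0, -0.001, -1.0]]
wrist_force: [-1.6, 0.2, 0.3]
grip_width: -0.0
grasp_force: 0.0
time: 9.82
eef_pos: [390.3, 182.8, -25.2]
tcp_rot: [[-0.051, 0.999, -0.001], [0.999, 0.051, -0.0], [-0.0, -0.001, -1.0]]
wrist_force: [-0.3, -0.3, -0.1]
grip_width: -0.1
grasp_force: 0.0
```

```bash
python3 -m pendant '[[[0,0,-0.003,0,0,0,-1],[0,0,0,0,0,0,-1]]]'
python3 -m pendant '[[[0,0,-0.003,0,0,0,-1],[0,0,0,0,0,0,-1]]]'
```

```text
time: 9.98
eef_pos: [390.7, 182.9, -27.9]
tcp_rot: [[-0.051, 0.999, 0.0], [0.999, 0.051, 0.0], [0.0, 0.0, -1.0]]
wrist_force: [-0.2, -0.2, 0.1]
grip_width: -0.0
grasp_force: 0.0
time: 10.15
eef_pos: [391.1, 183.0, -28.2]
tcp_rot: [[-0.051, 0.999, 0.001], [0.999, 0.051, -0.0], [-0.0, 0.001, -1.0]]
wrist_force: [-22.3, -8.3, 64.7]
grip_width: -0.1
grasp_force: 32.1
```

Contact came at -28, so the fingertips sit 28 mm above the reported TCP. I'll lift and redo the flag push with that offset.

```bash
python3 -m pendant '[[[0,0,0.02,0,0,0,-1],[0,0,0.03,0,0,0,-1],[0.01,0,0.03,0,0,0,-1],[0.02,0,0.023,0,0,0,-1],[0.015,0,0,0,0,0,-1],[0.01,0,0,0,0,0,-1],[0.005,0,0,0,0,0,-1],[0,0,0,0,0,0,-1]]]'
python3 -m pendant '[[[0.005,0,0,0,0,0,-1],[0.005,0,0,0,0,0,-1],[0.005,0,0,0,0,0,-1],[0.005,0,0,0,0,0,-1],[0.005,0,0,0,0,0,-1],[0,0,0,0,0,0,-1]]]'
python3 -c "from h import *; print(angle())"
```

```text
time: 10.82
eef_pos: [450.4, 182.6, 71.0]
tcp_rot: [[-0.05, 0.999, -0.002], [0.999, 0.05, -0.0], [-0.0, -0.002, -1.0]]
wrist_force: [0.3, 1.4, -0.2]
grip_width: 0.1
grasp_force: 0.0
time: 11.32
eef_pos: [476.3, 182.8, 72.1]
tcp_rot: [[-0.051, 0.999, -0.0], [0.999, 0.051, -0.0], [-0.0, -0.0, -1.0]]
wrist_force: [-0.1, 0.6, -0.2]
grip_width: -0.2
grasp_force: 0.0
((np.float64(372.4876033057851), np.float64(217.34710743801654), 121, (np.int64(364), np.int64(381))), (np.float64(0.14762884659594736), np.float64(1.18), 31))
```

Now it is moving (1.18 rad). Continuing along the arc.

```bash
python3 -m pendant '[[[0.005,0,0,0,0,0,-1],[0.006,0,-0.002,0,0,0,-1],[0.006,0,-0.003,0,0,0,-1],[0.005,0,-0.004,0,0,0,-1],[0.005,0,-0.004,0,0,0,-1],[0,0,0,0,0,0,-1]]]'
python3 -c "from h import *; print(angle())"
python3 -m pendant '[[[0.003,0,-0.005,0,0,0,-1],[0.003,0,-0.005,0,0,0,-1],[0.003,0,-0.005,0,0,0,-1],[0.002,0,-0.004,0,0,0,-1],[0,0,0,0,0,0,-1]]]'
python3 -c "from h import *; print(angle())"
```

```text
time: 11.87
eef_pos: [503.2, 182.7, 58.2]
tcp_rot: [[-0.051, 0.999, -0.001], [0.999, 0.051, -0.0], [-0.0, -0.001, -1.0]]
wrist_force: [0.1, 0.4, -0.7]
grip_width: -0.1
grasp_force: 0.0
((np.float64(369.6595744680851), np.float64(228.7340425531915), 94, (np.int64(362), np.int64(377))), (np.float64(0.14668511619697114), np.float64(0.61), 30))
time: 12.33
eef_pos: [513.4, 182.7, 39.1]
tcp_rot: [[-0.051, 0.999, -0.001], [0.999, 0.051, -0.0], [-0.0, -0.001, -1.0]]
wrist_force: [-0.5, -0.0, 0.3]
grip_width: -0.0
grasp_force: 0.0
((np.float64(368.9310344827586), np.float64(234.86206896551724), 87, (np.int64(362), np.int64(376))), (np.float64(0.17317075213093205), np.float64(0.15), 30))
```

```bash
python3 -m pendant '[[[0,0,-0.003,0,0,0,-1],[0,0,-0.001,0,0,0,-1],[0,0,0,0,0,0,-1]]]'
python3 -m pendant '[[[0,0,-0.001,0,0,0,-1],[0,0,0,0,0,0,-1]]]'
python3 -c "from h import *; print(angle())"
python3 -m pendant '[[[0,0,-0.001,0,0,0,-1],[0,0,0,0,0,0,-1]]]'
python3 -c "from h import *; print(angle())"
```

```text
time: 12.63
eef_pos: [513.4, 182.8, 36.1]
tcp_rot: [[-0.051, 0.999, -0.0], [0.999, 0.051, -0.0], [-0.0, -0.0, -1.0]]
wrist_force: [0.4, 1.1, 0.0]
grip_width: 0.2
grasp_force: 0.0
time: 12.8
eef_pos: [513.5, 182.8, 35.3]
tcp_rot: [[-0.051, 0.999, 0.0], [0.999, 0.051, -0.0], [-0.0, 0.0, -1.0]]
wrist_force: [-0.7, 0.2, 0.5]
grip_width: -0.0
grasp_force: 0.2
((np.float64(368.7763157894737), np.float64(235.80263157894737), 76, (np.int64(362), np.int64(376))), (np.float64(0.12371220287936377), np.float64(0.03), 31))
time: 13.02
eef_pos: [513.6, 182.9, 34.9]
tcp_rot: [[-0.051, 0.999, 0.0], [0.999, 0.051, 0.0], [0.0, 0.0, -1.0]]
wrist_force: [-2.9, -1.2, 10.2]
grip_width: 0.1
grasp_force: 4.8
((np.float64(368.5263157894737), np.float64(235.73684210526315), 76, (np.int64(362), np.int64(376))), (np.float64(0.045275396142341474), np.float64(0.03), 32))
```

Flag down at its stop. Next I'll lift and go behind the rack's fin.

```bash
python3 -m pendant '[[[0,0,0,0,0,0,-1],[0,0,0,0,0,0,-1],[0,0,0.01,0,0,0,-1],[0,0,0.02,0,0,0,-1],[0,0,0.03,0,0,0,-1],[0,0,0.03,0,0,0,-1],[0.0026,-0.035,0,0,0,0,-1],[0.0026,-0.035,0,0,0,0,-1]]]'
python3 -m pendant '[[[0.0026,-0.035,0,0,0,0,-1],[0.0026,-0.035,0,0,0,0,-1],[0.0026,-0.035,0,0,0,0,-1],[0.0026,-0.035,0,0,0,0,-1],[0.0026,-0.035,0,0,0,0,-1],[0.0026,-0.035,0,0,0,0,-1],[0.0026,-0.035,0,0,0,0,-1],[0.0026,-0.035,0,0,0,0,-1]]]'
python3 -m pendant '[[[0,0,0,0,0,0,-1],[0,0,0,0,0,0,-1]]]'
python3 - <<'E'
from h import *
print(angle())
for u,v in((401,206),(443,208)): print(ray("top",u,v,50))
E
```

```text
time: 13.73
eef_pos: [519.2, 113.2, 126.6]
tcp_rot: [[-0.054, 0.999, 0.003], [0.999, 0.054, 0.0], [0.0, 0.003, -1.0]]
wrist_force: [0.9, -1.3, -1.0]
grip_width: 0.0
grasp_force: 0.0
time: 14.4
eef_pos: [539.2, -168.8, 124.8]
tcp_rot: [[-0.051, 0.999, 0.0], [0.999, 0.051, 0.0], [0.0, 0.0, -1.0]]
wrist_force: [0.7, 1.6, 0.6]
grip_width: -0.1
grasp_force: 0.0
time: 14.57
eef_pos: [539.2, -168.7, 124.3]
tcp_rot: [[-0.048, 0.999, -0.001], [0.999, 0.048, 0.0], [0.0, -0.001, -1.0]]
wrist_force: [-0.7, 0.1, 0.1]
grip_width: 0.1
grasp_force: 0.0
((np.float64(368.7368421052632), np.float64(235.46052631578948), 76, (np.int64(362), np.int64(376))), (np.float64(0.0744787984109619), np.float64(0.07), 31))
[ 504.6 -241.3   50. ]
[ 502.2 -357.    50. ]
```

```bash
python3 -m pendant '[[[0,0,-0.025,0,0,0,-1],[0,0,-0.025,0,0,0,-1],[0,0,-0.025,0,0,0,-1],[0,0,-0.025,0,0,0,-1],[0,0,-0.02,0,0,0,-1],[0,0,-0.009,0,0,0,-1],[0,0,0,0,0,0,-1]]]'
python3 -m pendant '[[[-0.0001,0.002,0,0,0,0,-1],[-0.0001,0.003,0,0,0,0,-1],[-0.00015,0.003,0,0,0,0,-1],[-0.00015,0.003,0,0,0,0,-1],[-0.00015,0.003,0,0,0,0,-1],[-0.00015,0.003,0,0,0,0,-1],[-0.00015,0.003,0,0,0,0,-1]]]'
python3 -m pendant '[[[-0.0002,0.004,0,0,0,0,-1],[-0.0002,0.004,0,0,0,0,-1],[-0.0002,0.004,0,0,0,0,-1],[-0.0002,0.004,0,0,0,0,-1],[-0.0002,0.004,0,0,0,0,-1],[-0.0002,0.004,0,0,0,0,-1]]]'
```

```text
time: 15.2
eef_pos: [538.6, -165.7, -6.2]
tcp_rot: [[-0.052, 0.999, -0.003], [0.999, 0.052, 0.001], [0.002, -0.003, -1.0]]
wrist_force: [-0.5, 0.5, -0.2]
grip_width: 0.1
grasp_force: 0.0
time: 15.78
eef_pos: [538.8, -147.1, -4.3]
tcp_rot: [[-0.051, 0.999, 0.001], [0.999, 0.051, -0.001], [-0.001, 0.001, -1.0]]
wrist_force: [0.2, -5.2, 3.7]
grip_width: 0.2
grasp_force: 2.2
time: 16.28
eef_pos: [537.3, -122.7, -4.7]
tcp_rot: [[-0.051, 0.999, -0.0], [0.999, 0.051, -0.0], [-0.0, -0.0, -1.0]]
wrist_force: [0.5, -4.9, 3.7]
grip_width: -0.1
grasp_force: 2.4
```

```bash
python3 -m pendant '[[[-0.0002,0.004,0,0,0,0,-1],[-0.0002,0.004,0,0,0,0,-1],[-0.0002,0.004,0,0,0,0,-1],[-0.0002,0.004,0,0,0,0,-1],[-0.0002,0.004,0,0,0,0,-1],[-0.0002,0.004,0,0,0,0,-1],[-0.0002,0.004,0,0,0,0,-1]]]'
python3 -m pendant '[[[-0.0002,0.004,0,0,0,0,-1],[-0.0002,0.004,0,0,0,0,-1],[-0.0001,0.003,0,0,0,0,-1],[-0.0001,0.002,0,0,0,0,-1],[0,0.001,0,0,0,0,-1],[0,0,0,0,0,0,-1]]]'
python3 - <<'E'
from h import *
a=[]
for n,(x0,y0,w,hh,f) in dict(scene=(255,170,150,105,4.4),).items():
    im=manip.snapshot(n)[y0:y0+hh,x0:x0+w,::-1]; cv2.imwrite("pics/f6.png",cv2.resize(np.clip(255*(im/255.)**.5,0,255).astype(np.uint8),None,fx=5,fy=5,interpolation=cv2.INTER_CUBIC))
P=manip.observe()["eef_pos"]; print("lane",(P-o)@xv,(P-o)@yv)
E
```

```text
time: 16.87
eef_pos: [535.9, -94.7, -4.8]
tcp_rot: [[-0.051, 0.999, -0.0], [0.999, 0.051, 0.0], [0.0, -0.0, -1.0]]
wrist_force: [-0.0, -4.3, 4.4]
grip_width: 0.0
grasp_force: 2.5
time: 17.37
eef_pos: [535.2, -80.7, -4.9]
tcp_rot: [[-0.051, 0.999, -0.001], [0.999, 0.051, 0.0], [0.001, -0.001, -1.0]]
wrist_force: [-0.1, -0.7, -0.1]
grip_width: -0.1
grasp_force: 0.3
lane -0.35721707177889866 -145.52662373908692
```

View pics/f6.png

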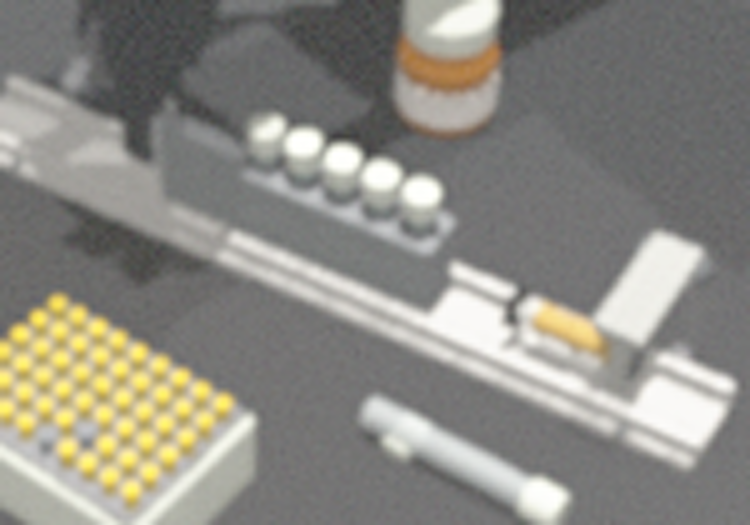

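The rack is upright with the flag down across the lane. The rack's front top corner is at (437,252) and the pad at (512,305).

Run:
```python
from h import *
for n,u,v,z in(("front top",437,252,56),("front bot",430,318,8),("pad",512,303,28)):
    X=ray("scene",255+u/5-.4,170+v/5-.4,z); print(n,((X-o)@xv).round(1),((X-o)@yv).round(1))
```

```text
front top 11.9 22.8
front bot 9.8 20.2
pad -1.9 56.8
```

```bash
python3 -m pendant '[[[-0.0001,0.003,0,0,0,0,-1],[-0.0002,0.003,0,0,0,0,-1],[-0.0001,0.003,0,0,0,0,-1],[-0.0002,0.003,0,0,0,0,-1],[-0.0001,0.003,0,0,0,0,-1],[-0.0002,0.003,0,0,0,0,-1],[-0.0001,0.003,0,0,0,0,-1],[-0.0001,0.002,0,0,0,0,-1]]]'
python3 -m pendant '[[[-0.0001,0.001,0,0,0,0,-1],[0,0.001,0,0,0,0,-1],[-0.0001,0.001,0,0,0,0,-1]]]'
python3 -m pendant '[[[-0.0001,0.001,0,0,0,0,-1],[0,0.001,0,0,0,0,-1]]]'
python3 -m pendant '[[[-0.0001,0.001,0,0,0,0,-1],[0,0.001,0,0,0,0,-1]]]'
```

```text
time: 18.08
eef_pos: [534.2, -57.7, -4.7]
tcp_rot: [[-0.051, 0.999, -0.0], [0.999, 0.051, 0.0], [0.0, -0.0, -1.0]]
wrist_force: [0.5, -1.2, -1.2]
grip_width: -0.2
grasp_force: 0.8
time: 18.33
eef_pos: [534.1, -55.1, -4.7]
tcp_rot: [[-0.051, 0.999, -0.0], [0.999, 0.051, -0.0], [-0.0, -0.0, -1.0]]
wrist_force: [-0.1, -0.9, -0.9]
grip_width: -0.2
grasp_force: 0.8
time: 18.5
eef_pos: [533.9, -53.1, -4.7]
tcp_rot: [[-0.051, 0.999, -0.0], [0.999, 0.051, -0.0], [-0.0, -0.0, -1.0]]
wrist_force: [0.7, -1.6, -1.3]
grip_width: -0.2
grasp_force: 0.9
time: 18.67
eef_pos: [533.8, -51.1, -4.8]
tcp_rot: [[-0.051, 0.999, -0.0], [0.999, 0.051, 0.0], [0.0, -0.0, -1.0]]
wrist_force: [0.3, -1.5, -1.2]
grip_width: -0.2
grasp_force: 0.9
```

```bash
for i in 1; do python3 -m pendant '[[[-0.0001,0.001,0,0,0,0,-1],[0,0.001,0,0,0,0,-1]]]' | grep -E "eef|force"; python3 -m pendant '[[[-0.0001,0.001,0,0,0,0,-1],[0,0.001,0,0,0,0,-1]]]' | grep -E "eef|force"; python3 -m pendant '[[[-0.0001,0.001,0,0,0,0,-1]]]' | grep -E "eef|force"; done
```

```text
eef_pos: [533.8, -49.1, -4.7]
wrist_force: [0.2, -2.0, -1.3]
grasp_force: 0.9
eef_pos: [533.6, -47.0, -4.8]
wrist_force: [0.1, -1.4, 0.2]
grasp_force: 0.9
eef_pos: [533.6, -46.1, -4.7]
wrist_force: [0.8, -1.6, -0.7]
grasp_force: 0.9
```

```bash
python3 -m pendant '[[[0,0.001,0,0,0,0,-1]]]' | grep -E "eef|force"; python3 -m pendant '[[[-0.0001,0.001,0,0,0,0,-1]]]' | grep -E "eef|force"
```

```text
eef_pos: [533.6, -45.0, -4.7]
wrist_force: [1.3, -2.3, -0.8]
grasp_force: 0.9
eef_pos: [533.5, -44.0, -4.7]
wrist_force: [0.3, -1.1, -1.8]
grasp_force: 0.9
```

```bash
python3 -m pendant '[[[0,0.001,0,0,0,0,-1]]]' | grep -E "eef|force"; python3 -m pendant '[[[-0.0001,0.001,0,0,0,0,-1]]]' | grep -E "eef|force"; python3 -m pendant '[[[-0.0001,0.001,0,0,0,0,-1]]]' | grep -E "eef|force"
```

```text
eef_pos: [533.5, -43.2, -4.7]
wrist_force: [0.0, -3.7, -0.5]
grasp_force: 1.9
eef_pos: [533.4, -42.3, -4.7]
wrist_force: [0.1, -5.5, -0.7]
grasp_force: 2.6
eef_pos: [533.4, -41.4, -4.7]
wrist_force: [-0.0, -7.0, -0.8]
grasp_force: 3.3
```

```bash
python3 -m pendant '[[[0,0.001,0,0,0,0,-1],[-0.0001,0.0008,0,0,0,0,-1]]]' | grep -E "eef|force"; python3 -m pendant '[[[0,0.0007,0,0,0,0,-1],[0,0,0,0,0,0,-1],[0,0,0,0,0,0,-1]]]' | grep -E "eef|force"
```

```text
eef_pos: [533.4, -39.8, -4.6]
wrist_force: [0.7, -8.3, 1.0]
grasp_force: 4.4
eef_pos: [533.4, -39.2, -4.6]
wrist_force: [0.7, -7.9, -0.8]
grasp_force: 3.8
```

```bash
python3 -m pendant '[[[0,0,0,0,0,0,-1],[0,0,0,0,0,0,-1],[0,0,0,0,0,0,-1],[0,0,0,0,0,0,-1],[0,0,0,0,0,0,-1],[0,0,0,0,0,0,-1]]]'; python3 -c "from h import *; print(angle())"
```

```text
time: 20.42
eef_pos: [533.3, -39.1, -4.6]
tcp_rot: [[-0.051, 0.999, 0.0], [0.999, 0.051, -0.001], [-0.001, 0.0, -1.0]]
wrist_force: [0.7, -7.7, -1.3]
grip_width: -0.1
grasp_force: 3.7
((np.float64(368.56410256410254), np.float64(235.35897435897436), 78, (np.int64(361), np.int64(376))), (np.float64(0.0761067798956512), np.float64(0.06), 32))
```

Held about 7 N for nearly a second. Backing off slowly now.

```bash
python3 -m pendant '[[[0,-0.0005,0,0,0,0,-1],[0,-0.0005,0,0,0,0,-1],[0.0001,-0.0005,0,0,0,0,-1],[0,-0.0005,0,0,0,0,-1],[0,-0.0005,0,0,0,0,-1],[0,-0.0005,0,0,0,0,-1],[0.0001,-0.0005,0,0,0,0,-1],[0,-0.0005,0,0,0,0,-1]]]'| grep -E "eef|force"
python3 -m pendant '[[[0,-0.0005,0,0,0,0,-1],[0,-0.0005,0,0,0,0,-1],[0.0001,-0.001,0,0,0,0,-1],[0.0001,-0.002,0,0,0,0,-1],[0.0002,-0.004,0,0,0,0,-1],[0.0003,-0.006,0,0,0,0,-1],[0.0003,-0.006,0,0,0,0,-1],[0,0,0,0,0,0,-1]]]'| grep -E "eef|force"
python3 -m pendant '[[[0,0,0.01,0,0,0,-1],[0,0,0.03,0,0,0,-1],[0,0,0.03,0,0,0,-1],[0,0,0.03,0,0,0,-1],[0,0,0.02,0,0,0,-1],[0,0,0,0,0,0,-1],[0,0,0,0,0,0,-1]]]'
python3 - <<'E'
from h import *
print(angle())
im=manip.snapshot("scene"); s=cv2.cvtColor(im,cv2.COLOR_RGB2GRAY)
m=(s>190).astype(np.uint8); n,l,st,c=cv2.connectedComponentsWithStats(m)
for i in range(1,n):
    if 8<st[i,4]<60 and 280<c[i][0]<370 and 180<c[i][1]<225:
        X=ray("scene",*c[i],77); print(c[i].round(1),st[i,4],"lane",((X-o)@xv).round(1),((X-o)@yv).round(1))
E
```

```text
eef_pos: [533.4, -42.5, -4.7]
wrist_force: [-0.2, -0.3, -0.6]
grasp_force: 0.0
eef_pos: [534.5, -63.9, -4.7]
wrist_force: [0.3, -0.4, 0.3]
grasp_force: 0.0
time: 22.38
eef_pos: [534.9, -62.6, 116.8]
tcp_rot: [[-0.051, 0.999, 0.002], [0.999, 0.051, -0.001], [-0.001, 0.002, -1.0]]
wrist_force: [1.0, -0.8, -1.6]
grip_width: -0.3
grasp_force: 0.0
((np.float64(368.6986301369863), np.float64(235.5068493150685), 73, (np.int64(362), np.int64(376))), (np.float64(0.1016009952919964), np.float64(0.07), 31))
[321.8 200.9] 29 lane 0.2 -38.6
[329.3 204.2] 30 lane 0.7 -18.2
[337.2 207.4] 33 lane 0.5 3.1
[345.2 210.9] 31 lane 0.9 24.2
[353.3 214.3] 32 lane 1.2 45.3
[310.5 220.9] 11 lane 69.7 -26.7
```

```bash
python3 -c "from cell import manip; print(manip.job_done())"
```

```text
the job is handed in; nothing more can be done
None
```

I put the flag down on its stop, pressed the rack into the pad at about 7 N for nearly a second, and backed off. The last measurement has the rack centred in the lane, with its front about where the pad face is. The job is handed in at about 22 s; the hand-in returned no verdict, and the camera read the flag at 0.03–0.07 rad, too coarse to confirm the 0.06 limit.

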